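Centre-punch the drill spot on a picture-hanging plate

ROBOT

A 7-joint arm with a two-finger parallel gripper is mounted at the origin on the work surface. World frame = base frame: x ahead of the robot, y to its left, z up, the work surface at z = 0. Lengths are in mm, angles in rad, forces in N, time in s.
With the tool pointing down it reaches from about 425 to 825 mm from the base axis. Payload 3.6 kg.
Tool frame: the origin (TCP) lies on the centre line of the jaws, within the pads' length; the fingertips stand 14 mm ahead of it and the grasp point (between the pads) lies 5 mm behind it (arm.nose_length is the distance from the TCP to the fingertips, in mm); z points along the fingers, y is the direction in which the jaws open and shut (so a half turn about z gives the same grasp; the last joint's range is limited). The gripper opens to 85 mm and grips with 20 to 120 N. Pads are 22 mm wide; open, the fingers measure 114 mm over their backs; the gripper's body (76 mm by 85 mm) begins 54 mm behind the grasp point. The pads swing forward as they close: fully open they stand 13 mm farther back than shut.
Start: joints at [-1.159, 0.615, -0.013, 1.423, 0.008, 1.103, -0.04], TCP at [275.529, 588.68, 206.097] pointing down, gripper open.
Joint ranges: [-3.12, 3.12], [-0.3, 2.06], [-1.34, 1.32], [0.26, 2.42], [-1.36, 4.5], [0.01, 1.98], [-2.84, 2.84]. Speed limits (rad/s): [2.79, 2.79, 3.14, 3.14, 3.14, 3.14, 3.14].

INTERFACE

Orientations are given as a unit quaternion [w, x, y, z].
In Python, from plant import arm gives the robot as it stands.
- The arm moves only by the tool servo_tool, never from a script. Its argument "series" is a list of rows, each a list of 3 entries, a list of its own where there are three numbers: the turn, a rotation vector about the world's x, y, z in rad, then the shift along the world's x, y, z in cm, then the closure, from 0 (fully open) to 1 (shut). In form: [[[ax, ay, az], [tx, ty, tz], claw], ...]. A call has 1 to 8 rows; each row is the pose to reach, as a shift and turn from the pose commanded when the call began; what a row does not reach only later rows make up. A row lasts 1/8 s, in which the tool goes at most 62.5 mm and 10.7 degrees, less where a joint would pass 70% of its speed; a pose out of reach is approached as far as the arm can. A call with a gripper value outside its range is refused whole. The fingers move at their own pace and stop on an object; the grip force is fixed at half the most. Time passes only in rows, so rows that repeat a pose let the fingers close. It gives the time, the measured TCP pose, the force and the opening at its end, in the units of the state.
- arm.read_state(): the state, without advancing time (a new reading comes with each control period).
- arm.capture(name): name is "scene" or "top"; returns a dict with "color" (420x560x3 uint8, red, green, blue), "vertical_fov" (degrees; the focal length in pixels is half the picture's height over the tangent of half this angle, whatever the lens; pixels are square), "cx", "cy" (the principal point, pixels), "k1" (the pictures are not rectified: a ray, as slopes to the right and down, at radius r is drawn at 1 + k1 r^2 times it, then the intrinsics apply), "R" (3x3) and "t" (3): a world point X has camera coordinates R X + t. Camera axes: x right, y down, z forward; pixel columns grow to the right and rows downward; lengths in mm; the calibration is good to about 2 mm. A picture is of the moment at which its call begins. There is no depth.
- arm.job_done(): hands the job in, once; it reports no verdict.
The state is a dict: "clock": time; "joint_positions": joint angles; "qd": joint speeds; "joint_torque": joint torques, N m; "eef_pos": TCP position; "tool_rot": TCP orientation; "wrist_force": force on the tool from outside, world axes, zero at the start; "moment": the same for the moment, N m; "finger_gap": finger opening in mm.
Only numpy, scipy, OpenCV 4.12 (cv2) and the standard library are available. Lean on these libraries where they do the work, as an engineer would, in place of code of your own. Each camera call takes 0.05 s, during which the arm holds its last target.

TASK

Take the orange spring-loaded centre punch out of the wooden tool block and press it straight down, point first, inside the red dot on the hanging plate until its hidden spring snaps. Do not snap it anywhere else. Then put the punch back upright in its socket, resting on its guard, and let go.

Things in the scene. Friction and masses are not known exactly. Their poses are not given: they have to be found in the camera images.
- punch: orange centre punch, 152 mm long, 170 g, round, loose, upright, point down. Origin: the point (nose out); z runs up to the cap. Heights above the point: nose 8 mm wide; steel barrel 16 mm wide from 24 (tapered to 10) to 60 mm; black guard disc 48 mm wide, 60 to 66; orange grip 24 mm wide, 66 to 140, where to hold it (say at 110); dark cap to 152
- punch_nose (a joint): how far the nose is pushed into the barrel, m: 0 out, 0.012 fully in. The push needed starts at 5 N, climbs to 12 N at 4 mm, then gives way (the snap) to about 3 N; it has snapped once the nose is over 8 mm in. At 12 mm is a hard stop, where the force rises again. The nose springs out by itself when lifted
- red_dot (a point): centre of the red dot, 26 mm wide, in the middle of the top face of a fixed aluminium plate (90 x 70 x 5 mm) on a cork board; that face is 17 mm above the table. Like plates with a blue and a green dot lie beside it, in changing order. Two screw heads, 3 mm high, stand on each plate 37 mm from the dot
- tool_block: fixed wooden block, 75 (x) x 270 (y) x 75 mm high, origin at the centre of its underside. Three 32 mm round sockets go through to the table at its own y = -90, 0, 90 mm. The punch hangs in one, guard on the block's top, point 15 mm above the table; a blue marker and a brush, 130 mm high, fill the others. Fingers have most room on the block's x sides

How it is judged (in metres and radians):
On the way:
1. the punch, upright within 11 degrees and its point within 13 mm of the red dot's centre, has snapped on the plate (nose more than 8 mm in) (value of joint punch_nose above 0.008 m and horizontal distance between punch and red_dot below 0.013 m and distance between punch and red_dot below 0.022 m and angle between punch's own z axis and vertical below 0.2 rad), for 0.05 s.
At the end, for the whole second after the job is handed in: the punch stands at rest in a socket of the tool block, upright within 10 degrees, its guard down on the block (point 15 mm above the table, within 7 mm), its nose out (height (world z) of punch between 0.008 and 0.022 m and x of punch in the frame of tool_block between -0.014 and 0.014 m and y of punch in the frame of tool_block between -0.104 and 0.104 m and angle between punch's own z axis and vertical below 0.17 rad and value of joint punch_nose below 0.003 m and linear speed of punch below 0.02 m/s); the robot touches nothing.
It fails at once if the punch is snapped (nose more than 8 mm in) more than 20 mm away from the red dot's centre (value of joint punch_nose above 0.008 m and horizontal distance between punch and red_dot above 0.02 m).
It also fails if it takes over 54 s, if anything falls off the work surface, if the arm or the gripper's body presses on something with over 40 N, if the wrist force passes 120 N, or if a joint passes its speed limit or range.

## Working session

There is one attempt and no reset: what is moved stays moved. The work goes in short steps, Python scripts to look and compute and a tool call to move; the robot and the scene stay as the last step left them, time stands still between calls to the robot, and variables do not carry over. Pictures are saved under pics/ and viewed, and the job is handed in when it is done.

Besides the shell and the picture viewer there is one more tool, called by a JSON object that holds its "name" and its "arguments". servo_tool: Moves the arm, as the interface text tells. Its arguments: {"type":"object","properties":{"series":{"type":"array","items":{"type":"array"}}},"required":["series"]}

```bash
ls; mkdir -p pics
python3 - <<'E'
from plant import arm
import cv2
print(arm.read_state())
for n in("scene","top"):
    c=arm.capture(n); cv2.imwrite(f"pics/{n}0.png",c["color"][:,:,::-1])
    print(n,{k:v for k,v in c.items() if k!="color"})
E
```

```text
pics
{'clock': 0.0, 'joint_positions': array([-1.15949315,  0.61590474, -0.01263068,  1.42499097,  0.0081113 ,
        1.10338444, -0.04039914]), 'qd': array([ 0.00023112, -0.0006984 ,  0.00040082, -0.00172484, -0.00111209,
        0.00035748, -0.00073882]), 'joint_torque': array([ 2.96382977e-04, -4.69214344e+01,  2.59276852e-01, -1.71033454e+01,
        9.94546863e-03,  9.62675811e-03, -2.60114250e-07]), 'eef_pos': array([275.18890886, 587.91292975, 204.9170961 ]), 'tool_rot': array([-2.65976772e-04,  2.17115957e-01,  9.76144929e-01, -1.29147340e-03]), 'wrist_force': array([-0.72686122, -0.67151875,  0.59253971]), 'moment': array([-0.02114346,  0.02115538,  0.00263983]), 'finger_gap': 85.46549068484627}
scene {'vertical_fov': 56.64787701731318, 'cx': 284.33365901726063, 'cy': 209.84377940688842, 'k1': -0.024479566828665394, 'R': array([[ 0.13124333,  0.99128097, -0.01171403],
       [ 0.73028649, -0.10466566, -0.67507536],
       [-0.67041542,  0.08004454, -0.73765577]]), 't': array([ -89.939158  , -354.17835389, 1120.03494607])}
top {'vertical_fov': 50.89848288436025, 'cx': 277.1987333195138, 'cy': 213.87570218217465, 'k1': -0.1336400456544767, 'R': array([[ 0.02810177, -0.99948257,  0.01564889],
       [-0.9884548 , -0.03011666, -0.14849272],
       [ 0.14888718, -0.01129531, -0.98878968]]), 't': array([ -5.36404473, 515.45877643, 951.00029517])}
```

View pics/scene0.png

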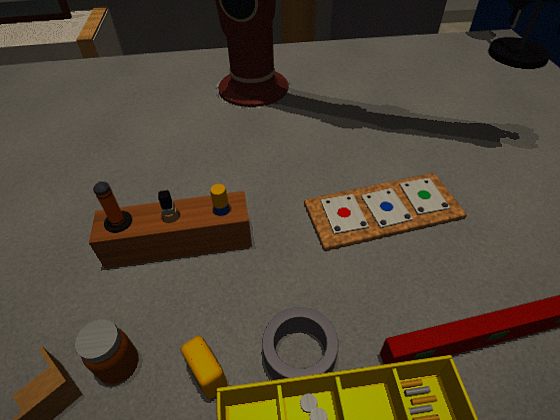

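View pics/top0.png

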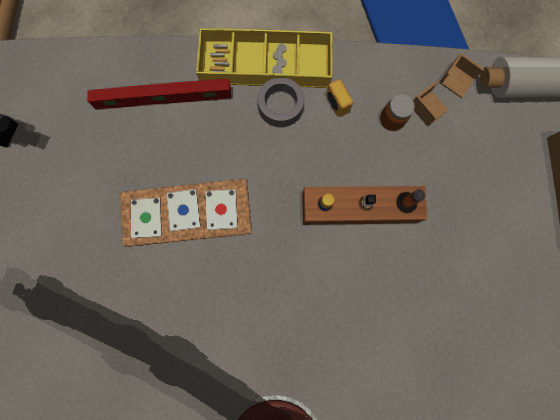

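The punch is the orange grip with its cap at scene (100,187) and top (418,196). Its guard is at scene (117,222) and top (408,203). The red dot is at scene (344,212) and top (221,209). The block lies roughly along y.

```bash
cat > h.py <<'E'
import numpy as np, cv2
from plant import arm
def K(c):
    f=c["color"].shape[0]/2/np.tan(np.radians(c["vertical_fov"])/2)
    return np.array([[f,0,c["cx"]],[0,f,c["cy"]],[0,0,1]]),np.array([c["k1"],0,0,0.])
def ray(c,uv):
    k,d=K(c); p=cv2.undistortPoints(np.array([[uv]],float),k,d)[0,0]
    R,t=c["R"],c["t"]; v=R.T@[p[0],p[1],1]; return -R.T@t, v/np.linalg.norm(v)
def plane(c,uv,z):
    o,v=ray(c,uv); return o+v*(z-o[2])/v[2]
def tri(c1,u1,c2,u2):
    o1,v1=ray(c1,u1);o2,v2=ray(c2,u2)
    s=np.linalg.lstsq(np.c_[v1,-v2],o2-o1,rcond=None)[0]
    a,b=o1+s[0]*v1,o2+s[1]*v2; return (a+b)/2,np.linalg.norm(a-b)
def proj(c,X):
    k,d=K(c); return cv2.projectPoints(np.array([X],float),cv2.Rodrigues(c["R"])[0],c["t"],k,d)[0][0,0]
def blobs(c,lo,hi,amin=15):
    h=cv2.cvtColor(c["color"],cv2.COLOR_RGB2HSV); m=cv2.inRange(h,lo,hi)
    if lo[0]==0 and hi[0]<10: m|=cv2.inRange(h,(174,lo[1],lo[2]),(180,255,255))
    n,l,s,ce=cv2.connectedComponentsWithStats(m)
    return [(s[i],ce[i].round(2)) for i in range(1,n) if s[i][4]>=amin],m
E
python3 - <<'E'
from h import *
S=arm.capture("scene");T=arm.capture("top")
print("tcp proj",proj(S,[275,588,205]),proj(T,[275,588,205]))
for n,c in(("S",S),("T",T)):
    b,m=blobs(c,(0,160,120),(6,255,255)); print(n,"red",b)
    cv2.imwrite(f"pics/big{n}.png",np.hstack([cv2.resize(c["color"][y:y+75,x:x+75,::-1],(400,400),interpolation=cv2.INTER_CUBIC) for x,y in (((80,175),(305,175)) if n=="S" else ((370,165),(185,170)))]))
E
```

```text
tcp proj [527.57965968  46.66343789] [-24.03217626 315.03263028]
S red [(array([338, 208,  13,   9,  93], dtype=int32), array([343.75, 211.98]))]
T red [(array([  88,   80,  140,   21, 1200], dtype=int32), array([155.01,  89.65])), (array([216, 204,  10,  10,  79], dtype=int32), array([220.47, 208.85]))]
```

View pics/bigS.png

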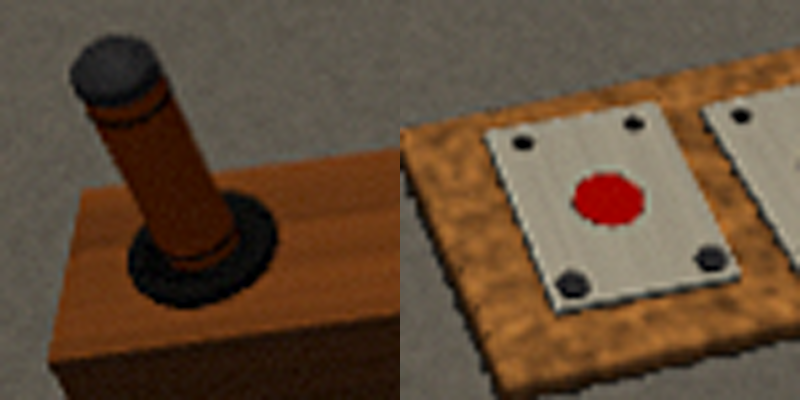

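View pics/bigT.png

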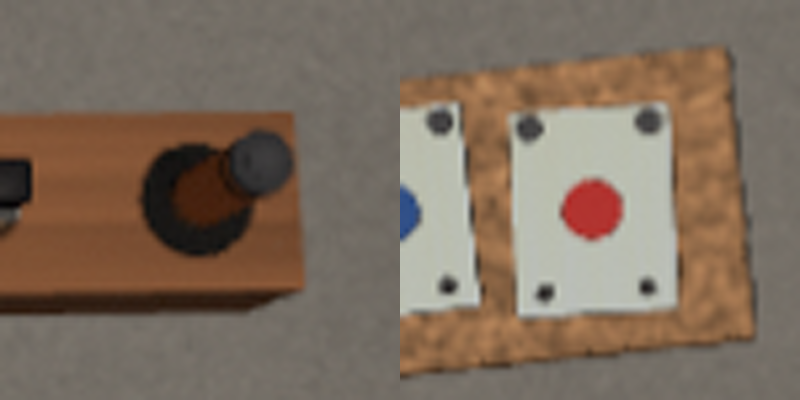

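Run:
```python
from h import *
S=arm.capture("scene");T=arm.capture("top")
u=lambda x0,y0,a,b:((a+.5)/5.3333-.5+x0,(b+.5)/5.3333-.5+y0)
cs=u(80,175,116,66);gs=u(80,175,203,249);ct=u(370,165,261,161);gt=u(370,165,196,200)
print("cap",tri(S,cs,T,ct),plane(S,cs,167),plane(T,ct,167))
print("guard",tri(S,gs,T,gt),plane(S,gs,80),plane(T,gt,80))
r1,r2=(343.75,211.98),(220.47,208.85)
print("red",tri(S,r1,T,r2),plane(S,r1,17),plane(T,r2,17))
# block top corners in top view & scene
for n,p in (("T tr",u(370,165,292,113)),("T br",u(370,165,301,289)),("T tl",(304,187)),("T bl",(304,222))): print(n,plane(T,p,75))
for n,p in (("S l near",u(80,175,52,360)),("S l far",u(80,175,84,188)),("S r far",(245,193)),("S r near",(250,217))): print(n,plane(S,p,75))
for a,b in ((S,"S"),(T,"T")):
  print(b,"marker/brush")
R=arm.read_state(); print(R["eef_pos"],R["tool_rot"])
```

```text
cap (array([ 544.58697973, -272.432906  ,  160.48225488]), np.float64(0.12842994850893105)) [ 551.9040943  -268.76516116  167.        ] [ 543.2575498  -270.26725097  167.        ]
guard (array([ 544.46681613, -273.275362  ,   77.17024435]), np.float64(0.5912818335306373)) [ 547.06823599 -272.28425017   80.        ] [ 543.88089035 -272.08330198   80.        ]
red (array([526.2698516 , 139.60500861,  16.83482028]), np.float64(0.8828009240291091)) [526.38909573 139.10452643  17.        ] [526.33372579 140.02232319  17.        ]
T tr [ 583.13638601 -315.70220738   75.        ]
T br [ 508.96592009 -317.70438996   75.        ]
T tl [570.99078317 -46.67718217  75.        ]
T bl [493.95711866 -48.12028502  75.        ]
S l near [ 583.13309352 -315.11665535   75.        ]
S l far [ 508.54343781 -319.36884069   75.        ]
S r far [504.5365064  -48.79075354  75.        ]
S r near [565.1900102  -43.87754999  75.        ]
S marker/brush
T marker/brush
[275.4505256  588.43707983 205.70245277] [-9.57065103e-05  2.17139711e-01  9.76140430e-01 -4.43850096e-04]
```

Punch axis is at about (545, -272), agreeing with the block socket. The block yaw is about +0.046 rad, and the red dot is at (526.3, 139.6). I'll move over the punch with the jaws along the block's x.

{"name": "servo_tool", "arguments": {"series": [[[0, 0, -0.07], [2.8, -4.2, 1.5], 0], [[0, 0, -0.14], [5.6, -8.5, 3], 0], [[0, 0, -0.21], [8.4, -12.7, 4.5], 0], [[0, 0, -0.28], [11.2, -17, 5.4], 0], [[0, 0, -0.35], [14, -21.2, 5.4], 0], [[0, 0, -0.42], [16.8, -25.4, 5.4], 0], [[0, 0, -0.49], [19.6, -29.7, 5.4], 0], [[0, 0, -0.56], [22.4, -33.9, 5.4], 0]]}}

```text
clock: 1.3
eef_pos: [500.3, 248.2, 260.3]
tool_rot: [0.0, 0.479, 0.878, 0.0]
wrist_force: [-0.0, 0.6, -0.3]
finger_gap: 85.3
```

{"name": "servo_tool", "arguments": {"series": [[[0, 0, -0.07], [0.6, -6, 0], 0], [[0, 0, -0.14], [1.2, -12, 0], 0], [[0, 0, -0.21], [1.8, -18, 0], 0], [[0, 0, -0.28], [2.4, -24, 0], 0], [[0, 0, -0.35], [3, -30, 0], 0], [[0, 0, -0.42], [3.6, -36, 0], 0], [[0, 0, -0.49], [4.2, -42, 0], 0], [[0, 0, -0.527], [4.5, -48, 0], 0]]}}

```text
clock: 2.3
eef_pos: [544.9, -231.8, 260.1]
tool_rot: [0.0, 0.691, 0.723, 0.0]
wrist_force: [0.9, -0.5, 0.6]
finger_gap: 85.1
```

Run:
```python
from h import *
R=arm.read_state(); print(R["clock"],R["eef_pos"],R["tool_rot"],R["joint_positions"])
from scipy.spatial.transform import Rotation as Q
print(Q.from_quat(R["tool_rot"],scalar_first=True).as_matrix())
```

```text
2.3 [ 544.87522552 -231.81172375  260.14968116] [1.18805989e-04 6.90816376e-01 7.23030164e-01 3.20131402e-04] [ 0.11556636  0.49881889  0.40488613  1.52709091 -0.20781104  1.15791136
  0.60540207]
[[-4.55454415e-02  9.98962079e-01  6.14104657e-04]
 [ 9.98962231e-01  4.55452648e-02  2.98783075e-04]
 [ 2.70503402e-04  6.27075565e-04 -9.99999767e-01]]
```

{"name": "servo_tool", "arguments": {"series": [[[0, 0, 0], [0, -4, 0], 0], [[0, 0, 0], [0, -4, -3], 0], [[0, 0, 0], [0, -4, -6], 0], [[0, 0, 0], [0, -4, -6], 0]]}}

```text
clock: 2.8
eef_pos: [543.0, -269.0, 197.7]
tool_rot: [-0.003, 0.691, 0.723, -0.001]
wrist_force: [-0.5, -0.4, 0.2]
finger_gap: 85.7
```

Run:
```python
from h import *
S=arm.capture("scene");T=arm.capture("top")
R=arm.read_state(); print(R["clock"],R["eef_pos"],proj(S,R["eef_pos"]),proj(T,R["eef_pos"]))
cv2.imwrite("pics/g1.png",np.hstack([cv2.resize(S["color"][100:260,30:190,::-1],(400,400)),cv2.resize(T["color"][120:280,340:500,::-1],(400,400))]))
```

```text
2.9 [ 545.04776266 -270.51965751  200.89259567] [ 93.04161072 167.83993006] [424.37712052 190.52234869]
```

View pics/g1.png

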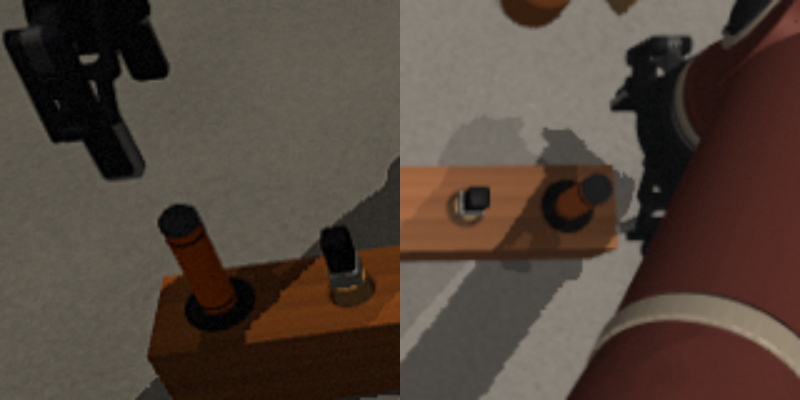

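Run:
```python
from h import *
S=arm.capture("scene");T=arm.capture("top")
R=arm.read_state(); print(R["clock"],R["eef_pos"],R["tool_rot"])
cv2.imwrite("pics/g2.png",np.hstack([cv2.resize(S["color"][100:180,20:100,::-1],(400,400),interpolation=3),cv2.resize(T["color"][130:210,405:485,::-1],(400,400),interpolation=3)]))
for dx in(-43,0,43):
  X=R["eef_pos"]+[dx,0,0]; print((proj(S,X)-[20,100])*5,(proj(T,X)-[405,130])*5+[400,0])
```

```text
3.0 [ 545.48991203 -270.84072961  201.7865426 ] [1.52041019e-03 6.90527970e-01 7.23303976e-01 4.10608120e-04]
[389.99018612 248.73282841] [501.19296447 411.42478979]
[362.73561545 338.03489463] [498.44675968 301.05187365]
[332.78369013 436.62140322] [495.23952975 192.57622377]
```

View pics/g2.png

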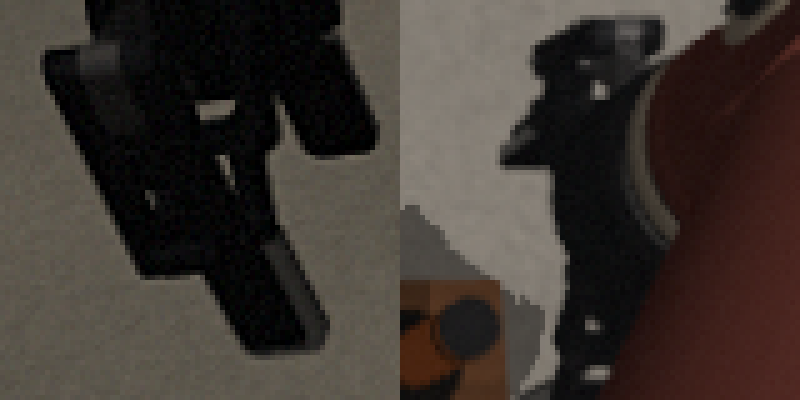

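Run:
```python
from h import *
S=arm.capture("scene");T=arm.capture("top")
print(tri(S,(77,169),T,(430,160.5)), tri(S,(88,130.5),T,(431,211)))
R=arm.read_state(); print(R["clock"],R["eef_pos"],R["joint_positions"])
for z in (201,215,230,245):
  for dx in(-43,43):
    X=np.array([545.5+dx,-270.8,z]); print(z,dx,(proj(S,X)-[20,100])*5,(proj(T,X)-[405,130])*5+[400,0])
```

```text
(array([ 593.61215104, -268.30323503,  240.96141543]), np.float64(0.9577992954221948)) (array([ 499.94218401, -271.60271998,  236.73275722]), np.float64(4.2971093332239425))
3.1 [ 545.316309   -270.68779474  201.62197736] [ 0.19068561  0.57516697  0.3886524   1.56779574 -0.24108607  1.04339731
  0.69047796]
201 -43 [391.00809542 250.69543097] [500.38686923 411.70829092]
201 43 [333.96926008 438.59693157] [494.45538637 193.04829635]
215 -43 [374.87161367 215.34982417] [513.08257961 406.05357278]
215 43 [314.9943567  402.99630187] [506.77449154 183.98744661]
230 -43 [356.99383968 176.14857342] [527.14384635 399.7859583 ]
230 43 [293.89033548 363.3562418 ] [520.40542511 173.95611974]
245 -43 [338.47658858 135.49878615] [541.70361202 393.29092825]
245 43 [271.94065288 322.07736051] [534.504789   163.57380112]
```

Run:
```python
from h import *
print(arm.nose_length,[a for a in dir(arm) if a[0]!='_'])
S=arm.capture("scene");T=arm.capture("top")
cv2.imwrite("pics/g3.png",np.hstack([cv2.resize(S["color"][90:250,20:180,::-1],(400,400),interpolation=3),cv2.resize(T["color"][110:270,370:530,::-1],(400,400),interpolation=3)]))
print(arm.read_state())
```

```text
14.0 ['PlanningError', 'capture', 'job_done', 'nose_length', 'read_state']
{'clock': 3.2, 'joint_positions': array([ 0.19080034,  0.57555877,  0.38845092,  1.56857405, -0.24115257,
        1.04326055,  0.69053145]), 'qd': array([-5.29422700e-04,  2.96402042e-03, -4.28377621e-03,  8.12542519e-03,
        4.46390994e-05, -1.29616217e-03,  1.14763529e-04]), 'joint_torque': array([ 4.48281993e-03, -4.28139460e+01,  4.31451157e+00, -1.61588967e+01,
        9.89880413e-03, -5.09881647e-03, -3.12569955e-04]), 'eef_pos': array([ 544.98387912, -270.50485228,  201.13178852]), 'tool_rot': array([8.48206790e-04, 6.90575662e-01, 7.23259592e-01, 3.11770529e-04]), 'wrist_force': array([-0.59147451,  0.03873054,  0.01492987]), 'moment': array([-0.02887994,  0.06977661,  0.03118863]), 'finger_gap': 85.67935040393606}
```

View pics/g3.png

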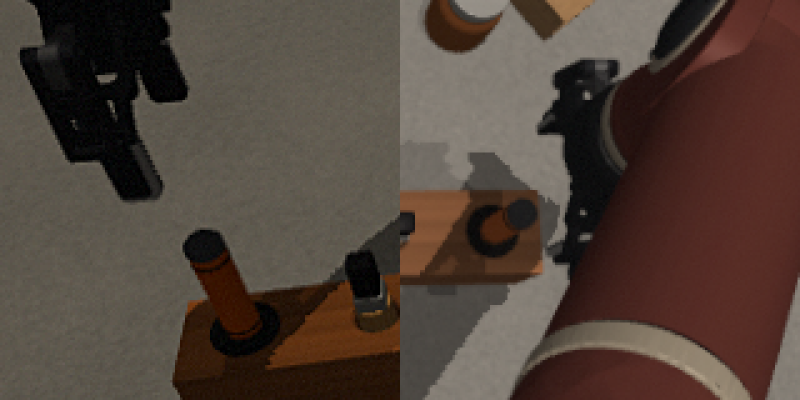

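Triangulated open fingertips sit near z 237, not the roughly 200 I expected. The punch is still well below, so I'll close the jaws in the air here to check the tip height.

{"name": "servo_tool", "arguments": {"series": [[[0, 0, 0], [0, 0, 0], 0.7], [[0, 0, 0], [0, 0, 0], 0.7], [[0, 0, 0], [0, 0, 0], 0.7], [[0, 0, 0], [0, 0, 0], 0.7], [[0, 0, 0], [0, 0, 0], 0.7], [[0, 0, 0], [0, 0, 0], 0.7]]}}

```text
clock: 3.95
eef_pos: [544.5, -270.3, 200.1]
tool_rot: [-0.0, 0.691, 0.723, -0.0]
wrist_force: [1.3, -0.8, -0.5]
finger_gap: 26.1
```

Run:
```python
from h import *
S=arm.capture("scene");T=arm.capture("top")
cv2.imwrite("pics/g4.png",np.hstack([cv2.resize(S["color"][100:180,40:120,::-1],(400,400),interpolation=3),cv2.resize(T["color"][150:230,395:475,::-1],(400,400),interpolation=3)]))
R=arm.read_state(); print(R["clock"],R["eef_pos"],R["finger_gap"])
```

```text
4.05 [ 544.50663085 -270.34640262  200.09212843] 25.708003414271136
```

View pics/g4.png

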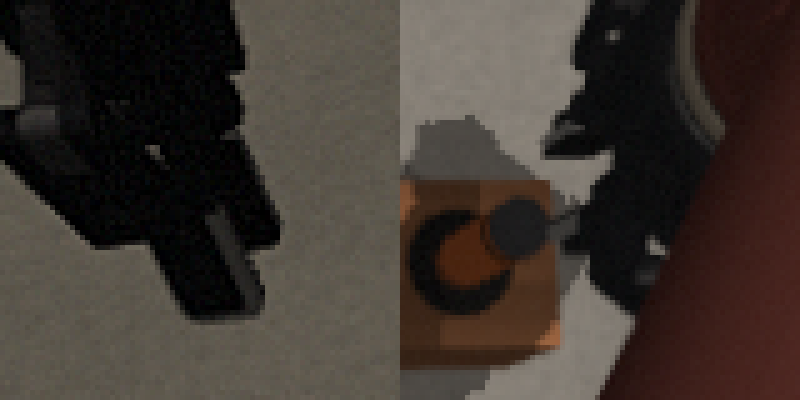

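Run:
```python
from h import *
S=arm.capture("scene");T=arm.capture("top")
print(tri(S,(85,162.5),T,(427,180)), tri(S,(93,149),T,(430,198.5)))
for z in (186,200,215,230):
  for dx in(-20,20):
    X=np.array([544.5+dx,-270.8,z]); print(z,dx,(proj(S,X)-[40,100])*5,(proj(T,X)-[395,150])*5+[400,0])
```

```text
(array([ 560.6515203 , -269.04490414,  224.38444295]), np.float64(2.3250992825277303)) (array([ 524.99952294, -270.41327203,  221.49725964]), np.float64(6.236565106765306))
186 -20 [294.80952656 332.01231112] [535.96911085 261.85666514]
186 20 [269.70884896 419.11348906] [533.39281603 161.74097986]
200 -20 [278.59573972 297.80059509] [548.16081153 255.52256717]
200 20 [252.25963396 384.840608  ] [545.4207009  153.86924618]
215 -20 [260.62530669 259.84313737] [561.65407482 248.50774907]
215 20 [232.88641787 346.74826922] [558.72694615 145.15597213]
230 -20 [242.00420633 220.46760303] [575.61489866 241.24483748]
230 20 [212.77452035 307.15819834] [572.48787742 136.1394879 ]
```

Closed tips also measure about z 222 with reported TCP 200, where the interface text implies about 189. The images disagree with the text by about 33 mm. I'll reopen, go down in stages and judge the height against the punch itself.

{"name": "servo_tool", "arguments": {"series": [[[0, 0, 0], [0, -0.1, 0], 0], [[0, 0, 0], [0, -0.1, 0], 0], [[0, 0, 0], [0, -0.1, 0], 0], [[0, 0, 0], [0, -0.1, 0], 0], [[0, 0, 0], [0, -0.1, -2], 0], [[0, 0, 0], [0, -0.1, -4], 0], [[0, 0, 0], [0, -0.1, -5.5], 0], [[0, 0, 0], [0, -0.1, -5.5], 0]]}}

```text
clock: 5.15
eef_pos: [543.9, -270.8, 143.9]
tool_rot: [-0.001, 0.691, 0.723, -0.0]
wrist_force: [-0.6, -0.3, -0.3]
finger_gap: 85.5
```

Run:
```python
from h import *
S=arm.capture("scene");T=arm.capture("top")
cv2.imwrite("pics/g5.png",np.hstack([cv2.resize(S["color"][130:250,50:170,::-1],(400,400),interpolation=3),cv2.resize(T["color"][140:260,370:490,::-1],(400,400),interpolation=3)]))
R=arm.read_state(); print(R["clock"],R["eef_pos"],R["finger_gap"],R["tool_rot"])
```

```text
5.25 [ 544.90534281 -271.63256755  145.54691932] 85.52421676734885 [4.39079600e-04 6.90666337e-01 7.23173433e-01 6.18930455e-05]
```

View pics/g5.png

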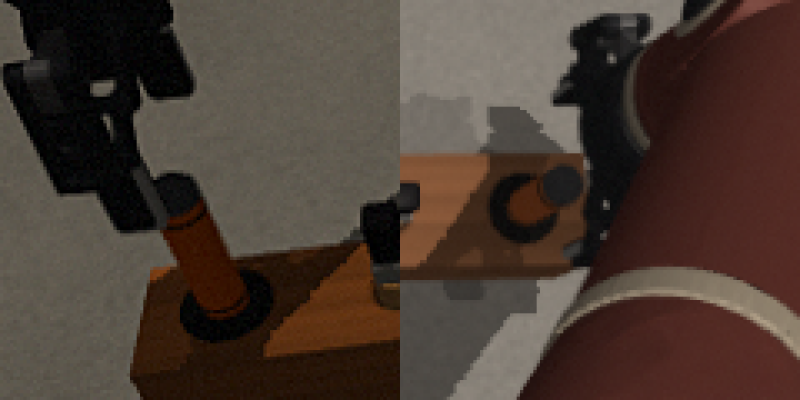

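Run:
```python
from h import *
S=arm.capture("scene");T=arm.capture("top")
print(tri(S,(94,197.5),T,(420,169.5)), tri(S,(101,158),T,(423,214.5)))
R=arm.read_state(); print(R["eef_pos"])
for z in (145,160,175,180,190):
  for dx in(-48,48):
    X=np.array([545+dx,-270.8,z]); print(z,dx,(proj(S,X)-[50,130])*3.333,(proj(T,X)-[370,140])*3.333+[400,0])
```

```text
(array([ 590.91350556, -267.95332445,  183.01097194]), np.float64(2.329321527970022)) (array([ 500.94758106, -272.67777649,  183.81720318]), np.float64(0.059993954396023626))
[ 545.12726914 -271.77213702  146.02372725]
145 -48 [202.2866447  146.83921306] [552.39656004 263.9736412 ]
145 48 [167.23008014 286.42886696] [548.95662679 110.6802874 ]
160 -48 [192.194642   124.62077137] [560.43102821 260.55408724]
160 48 [155.3209211  264.37557374] [556.75489588 104.83810645]
175 -48 [181.76835067 101.64466676] [568.73055955 257.01928893]
175 48 [142.9688497  241.47914393] [564.8028237  98.8059069]
180 -48 [178.2158606   93.81109212] [571.55819672 255.81442176]
180 48 [138.74891066 233.65147121] [567.54295922  96.75138499]
190 -48 [170.99156135  77.87286905] [577.30815629 253.36344889]
190 48 [130.14953341 217.6917572 ] [573.11217451  92.57455648]
```

{"name": "servo_tool", "arguments": {"series": [[[0, 0, 0], [0, -0.05, -2], 0], [[0, 0, 0], [0, -0.05, -4], 0], [[0, 0, 0], [0, -0.05, -4.5], 0], [[0, 0, 0], [0, -0.05, -4.5], 0]]}}

```text
clock: 5.85
eef_pos: [544.9, -272.1, 100.6]
tool_rot: [0.0, 0.691, 0.723, 0.0]
wrist_force: [0.6, 0.3, -0.1]
finger_gap: 85.2
```

Run:
```python
from h import *
S=arm.capture("scene");T=arm.capture("top")
cv2.imwrite("pics/g6.png",np.hstack([cv2.resize(S["color"][150:250,60:160,::-1],(400,400),interpolation=3),cv2.resize(T["color"][150:250,370:470,::-1],(400,400),interpolation=3)]))
R=arm.read_state(); print(R["clock"],R["eef_pos"],R["finger_gap"],R["wrist_force"])
```

```text
5.95 [ 545.21850397 -272.31254343  101.16454399] 85.42748202870297 [ 0.63506974 -0.3818223  -1.23024896]
```

View pics/g6.png

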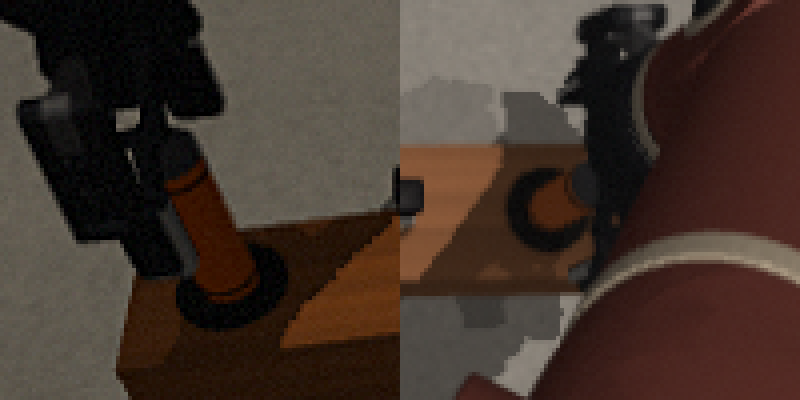

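Run:
```python
from h import *
S=arm.capture("scene");T=arm.capture("top")
print(tri(S,(99.5,218.5),T,(413,175.5)), tri(S,(111,177.5),T,(416,218.5)))
```

```text
(array([ 590.69694573, -272.46202918,  136.64039539]), np.float64(5.0730315418576675)) (array([ 499.17047778, -272.56019441,  139.33975115]), np.float64(1.4245240177747214))
```

{"name": "servo_tool", "arguments": {"series": [[[0, 0, 0], [0, 0, -1], 0], [[0, 0, 0], [0, 0, -1.7], 0], [[0, 0, 0], [0, 0, -1.7], 0]]}}

```text
clock: 6.42
eef_pos: [543.8, -271.4, 82.0]
tool_rot: [-0.001, 0.691, 0.723, -0.0]
wrist_force: [0.2, -0.2, -0.4]
finger_gap: 85.6
```

Run:
```python
from h import *
S=arm.capture("scene");T=arm.capture("top")
cv2.imwrite("pics/g7.png",np.hstack([cv2.resize(S["color"][150:250,60:160,::-1],(400,400),interpolation=3),cv2.resize(T["color"][150:250,370:470,::-1],(400,400),interpolation=3)]))
R=arm.read_state(); print(R["clock"],R["eef_pos"],R["finger_gap"],R["wrist_force"])
```

```text
6.525 [ 544.45675543 -271.86355899   82.87196584] 85.62961481328043 [ 0.43928785 -0.18421931 -0.27786854]
```

View pics/g7.png

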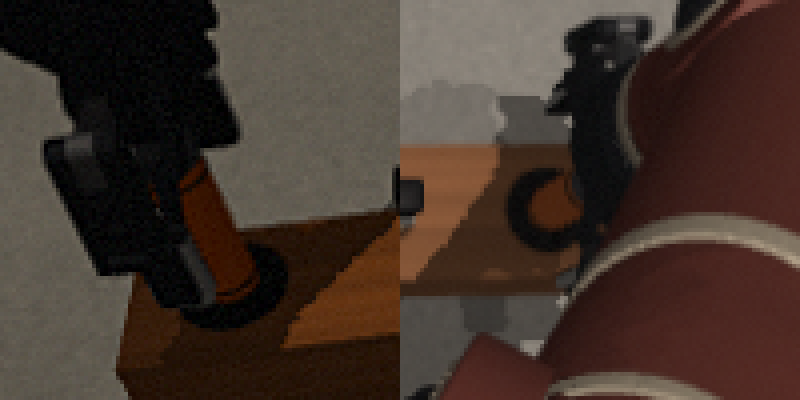

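The fingers straddle the grip, with visually estimated open tips at about z 120 and no contact force. I'll close now.

{"name": "servo_tool", "arguments": {"series": [[[0, 0, 0], [0, 0, 0], 0.8], [[0, 0, 0], [0, 0, 0], 0.8], [[0, 0, 0], [0, 0, 0], 0.8], [[0, 0, 0], [0, 0, 0], 0.8], [[0, 0, 0], [0, 0, 0], 0.8], [[0, 0, 0], [0, 0, 0], 0.8], [[0, 0, 0], [0, 0, 0], 0.8]]}}

```text
clock: 7.4
eef_pos: [544.4, -271.9, 83.3]
tool_rot: [-0.0, 0.691, 0.723, -0.0]
wrist_force: [-2.2, 0.3, 3.2]
finger_gap: 22.8
```

Run:
```python
from h import *
S=arm.capture("scene");T=arm.capture("top")
cv2.imwrite("pics/g8.png",np.hstack([cv2.resize(S["color"][150:250,60:160,::-1],(400,400),interpolation=3),cv2.resize(T["color"][150:250,370:470,::-1],(400,400),interpolation=3)]))
R=arm.read_state(); print(R["clock"],R["eef_pos"],R["finger_gap"],R["wrist_force"],R["tool_rot"])
```

```text
7.5 [ 544.39555746 -271.88968703   83.29567607] 22.939703841869218 [-1.99179266  1.05807271  3.31923158] [-8.10684605e-05  6.90674316e-01  7.23165942e-01 -5.54501957e-05]
```

View pics/g8.png

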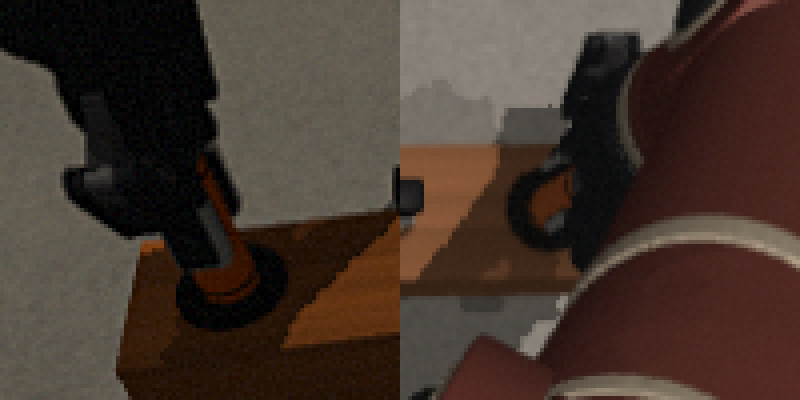

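{"name": "servo_tool", "arguments": {"series": [[[0, 0, 0], [0, 0, 1.5], 0.8], [[0, 0, 0], [0, 0, 4], 0.8], [[0, 0, 0], [0, 0, 7], 0.8], [[0, 0, 0], [0, 0, 10], 0.8], [[0, 0, 0], [0, 0, 13], 0.8], [[0, 0, 0], [0, 0, 15], 0.8], [[0, 0, 0], [0, 0, 15], 0.8], [[0, 0, 0], [0, 0, 15], 0.8]]}}

```text
clock: 8.5
eef_pos: [543.9, -271.2, 232.1]
tool_rot: [-0.001, 0.691, 0.723, -0.0]
wrist_force: [-0.4, 0.1, -2.3]
finger_gap: 22.5
```

Run:
```python
from h import *
S=arm.capture("scene");T=arm.capture("top")
cv2.imwrite("pics/g9.png",np.hstack([cv2.resize(S["color"][100:220,40:160,::-1],(400,400),interpolation=3),cv2.resize(T["color"][130:250,370:490,::-1],(400,400),interpolation=3)]))
R=arm.read_state(); print(R["clock"],R["eef_pos"],R["finger_gap"],R["wrist_force"],R["tool_rot"])
```

```text
8.6 [ 543.8277306  -271.19449257  231.65268393] 22.56846593399446 [-0.4585053   0.31874657 -1.9328105 ] [-1.45473777e-03  6.90632309e-01  7.23204502e-01 -3.81051068e-04]
```

View pics/g9.png

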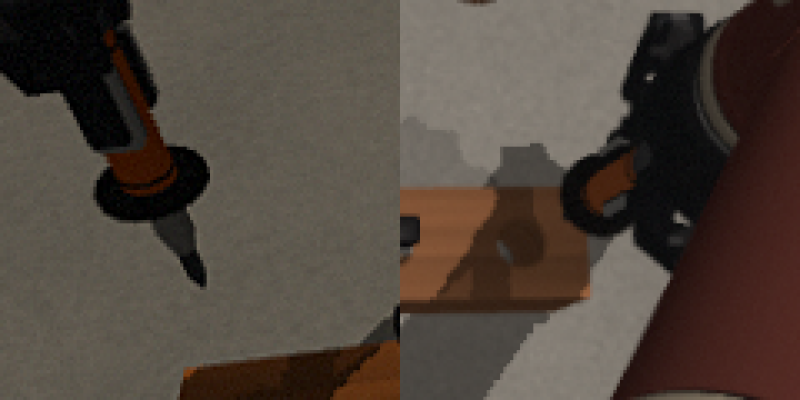

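Run:
```python
from h import *
S=arm.capture("scene");T=arm.capture("top")
u=lambda x0,y0,a,b:((a+.5)/3.3333-.5+x0,(b+.5)/3.3333-.5+y0)
p=u(40,100,204,287); R=arm.read_state(); print(R["eef_pos"])
for z in(158,165): print("tip",z,plane(S,p,z))
print("guard",tri(S,u(40,100,151,183),T,u(370,130,205,194)),plane(S,u(40,100,151,183),231),plane(T,u(370,130,205,194),231))
```

```text
[ 544.06512042 -271.42994396  231.94416262]
tip 158 [ 538.80559703 -275.05254423  158.        ]
tip 165 [ 546.69667018 -271.16890163  165.        ]
guard (array([ 544.77458871, -273.63870903,  226.95040633]), np.float64(1.652380327480815)) [ 550.4232747  -270.03026596  231.        ] [ 544.07394835 -272.99386436  231.        ]
```

{"name": "servo_tool", "arguments": {"series": [[[0, 0, 0], [-0.1, 3, 0], 0.8], [[0, 0, 0], [-0.4, 8, 0], 0.8], [[0, 0, 0], [-0.6, 13.5, 0], 0.8], [[0, 0, 0], [-0.9, 19, 0], 0.8], [[0, 0, 0], [-1.1, 24.5, 0], 0.8], [[0, 0, 0], [-1.4, 30, 0], 0.8], [[0, 0, 0], [-1.6, 35.5, 0], 0.8], [[0, 0, 0], [-1.8, 39, 0], 0.8]]}}

```text
clock: 9.7
eef_pos: [525.8, 122.0, 232.5]
tool_rot: [-0.001, 0.689, 0.725, 0.0]
wrist_force: [0.3, -0.5, -2.1]
finger_gap: 22.7
```

{"name": "servo_tool", "arguments": {"series": [[[0, 0, 0], [-0.05, 2.15, -2], 0.8], [[0, 0, 0], [-0.05, 2.15, -5], 0.8], [[0, 0, 0], [-0.05, 2.15, -8], 0.8], [[0, 0, 0], [-0.05, 2.15, -11], 0.8], [[0, 0, 0], [-0.05, 2.15, -12], 0.8], [[0, 0, 0], [-0.05, 2.15, -12], 0.8], [[0, 0, 0], [-0.05, 2.15, -12], 0.8]]}}

```text
clock: 10.58
eef_pos: [527.1, 139.8, 114.2]
tool_rot: [0.001, 0.691, 0.723, 0.001]
wrist_force: [0.9, 0.5, -1.7]
finger_gap: 22.8
```

Run:
```python
from h import *
S=arm.capture("scene");T=arm.capture("top")
cv2.imwrite("pics/r1.png",np.hstack([cv2.resize(S["color"][150:250,290:390,::-1],(400,400),interpolation=3),cv2.resize(T["color"][150:250,170:270,::-1],(400,400),interpolation=3)]))
R=arm.read_state(); print(R["clock"],R["eef_pos"],R["finger_gap"],R["wrist_force"],R["tool_rot"])
for z in(40,45,50):print((proj(S,[526.3,139.6,z])-[290,150])*4)
```

```text
10.675 [526.95702333 139.87923785 114.30039618] 22.362805982818667 [ 1.03045917  0.55003519 -3.00582249] [5.93307191e-04 6.90641548e-01 7.23196123e-01 1.12607504e-03]
[220.78175954 215.57518871]
[221.86201631 208.40254109]
[222.95273448 201.15871422]
```

View pics/r1.png

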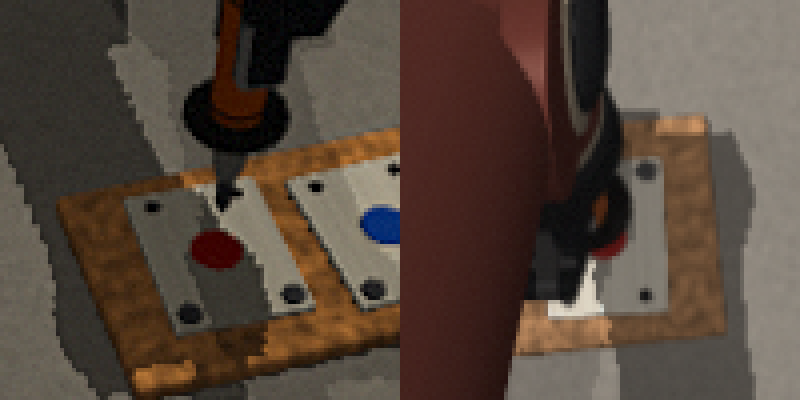

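The point hangs over the red dot at scene zoom (222,211). The prediction for z 45 directly above the dot was (222,208). I'll lower to just above the plate.

{"name": "servo_tool", "arguments": {"series": [[[0, 0, 0], [-0.05, 0, -1], 0.8], [[0, 0, 0], [-0.05, 0, -2], 0.8], [[0, 0, 0], [-0.05, 0, -2.4], 0.8], [[0, 0, 0], [-0.05, 0, -2.4], 0.8], [[0, 0, 0], [-0.05, 0, -2.4], 0.8]]}}

```text
clock: 11.3
eef_pos: [525.8, 139.7, 89.2]
tool_rot: [0.0, 0.691, 0.723, 0.0]
wrist_force: [0.2, 0.2, -2.7]
finger_gap: 22.5
```

Run:
```python
from h import *
S=arm.capture("scene")
cv2.imwrite("pics/r2.png",cv2.resize(S["color"][170:230,310:370,::-1],(480,480),interpolation=3))
R=arm.read_state(); print(R["clock"],R["eef_pos"],R["finger_gap"],R["wrist_force"],R["tool_rot"])
for z in(17,22):print((proj(S,[526.3,139.6,z])-[310,170])*8)
```

```text
11.35 [525.81734197 139.69544579  89.32362927] 22.65810617860728 [ 0.68499673  0.33234499 -2.04539764] [1.46133445e-04 6.90668019e-01 7.23171905e-01 2.47249017e-04]
[271.88648569 335.36208825]
[273.95444202 321.64590819]
```

View pics/r2.png

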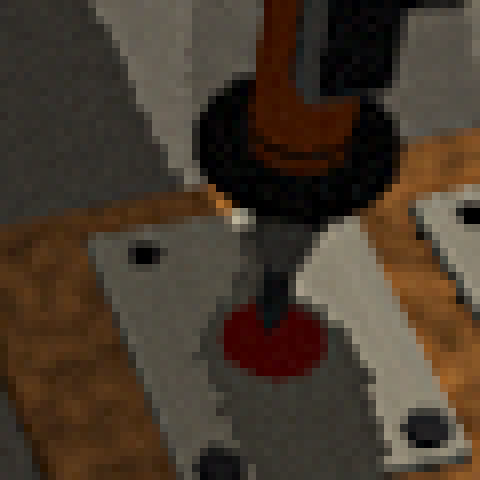

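The point is about 4 mm above the dot's centre. I'll press down slowly.

{"name": "servo_tool", "arguments": {"series": [[[0, 0, 0], [0, 0, -0.3], 0.8], [[0, 0, 0], [0, 0, -0.5], 0.8], [[0, 0, 0], [0, 0, -0.7], 0.8], [[0, 0, 0], [0, 0, -0.7], 0.8]]}}

```text
clock: 11.85
eef_pos: [526.0, 139.8, 83.0]
tool_rot: [0.0, 0.691, 0.723, 0.001]
wrist_force: [-0.8, -0.8, 6.6]
finger_gap: 22.6
```

{"name": "servo_tool", "arguments": {"series": [[[0, 0, 0], [0, 0, -0.2], 0.8], [[0, 0, 0], [0, 0, -0.4], 0.8], [[0, 0, 0], [0, 0, -0.6], 0.8], [[0, 0, 0], [0, 0, -0.7], 0.8], [[0, 0, 0], [0, 0, -0.7], 0.8]]}}

```text
clock: 12.48
eef_pos: [525.9, 139.7, 75.7]
tool_rot: [0.0, 0.691, 0.723, 0.0]
wrist_force: [-1.2, -0.2, 3.9]
finger_gap: 22.5
```

Run:
```python
from h import *
S=arm.capture("scene")
cv2.imwrite("pics/r3.png",cv2.resize(S["color"][170:230,310:370,::-1],(480,480),interpolation=3))
R=arm.read_state(); print(R["clock"],R["eef_pos"],R["finger_gap"],R["wrist_force"],R["tool_rot"])
```

```text
12.525 [525.91532882 139.73451161  75.65858168] 22.71541331001659 [-0.84749901  0.41083172  5.03426566] [1.84738214e-04 6.90649937e-01 7.23189068e-01 4.49773168e-04]
```

View pics/r3.png

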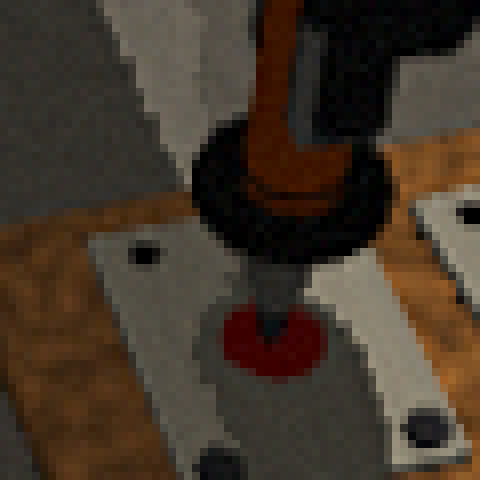

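{"name": "servo_tool", "arguments": {"series": [[[0, 0, 0], [0, 0, -0.1], 0.8], [[0, 0, 0], [0, 0, -0.2], 0.8], [[0, 0, 0], [0, 0, -0.25], 0.8], [[0, 0, 0], [0, 0, -0.25], 0.8]]}}

```text
clock: 13.02
eef_pos: [525.8, 139.7, 72.7]
tool_rot: [0.0, 0.691, 0.723, 0.0]
wrist_force: [-0.6, -0.0, 4.5]
finger_gap: 23.0
```

{"name": "servo_tool", "arguments": {"series": [[[0, 0, 0], [0, 0, -0.1], 0.8], [[0, 0, 0], [0, 0, -0.15], 0.8], [[0, 0, 0], [0, 0, -0.15], 0.8]]}}

```text
clock: 13.4
eef_pos: [525.9, 139.7, 72.0]
tool_rot: [0.0, 0.691, 0.723, 0.0]
wrist_force: [-1.3, 0.7, 10.0]
finger_gap: 22.7
```

Run:
```python
from h import *
S=arm.capture("scene")
cv2.imwrite("pics/r4.png",cv2.resize(S["color"][170:230,310:370,::-1],(480,480),interpolation=3))
R=arm.read_state(); print(R["clock"],R["eef_pos"],R["finger_gap"],R["wrist_force"],R["tool_rot"])
```

```text
13.45 [525.91187372 139.74964321  71.95920856] 22.586732253647885 [-0.79165943 -0.37795948  9.71157504] [9.63748679e-05 6.90657300e-01 7.23182042e-01 4.67924846e-04]
```

View pics/r4.png

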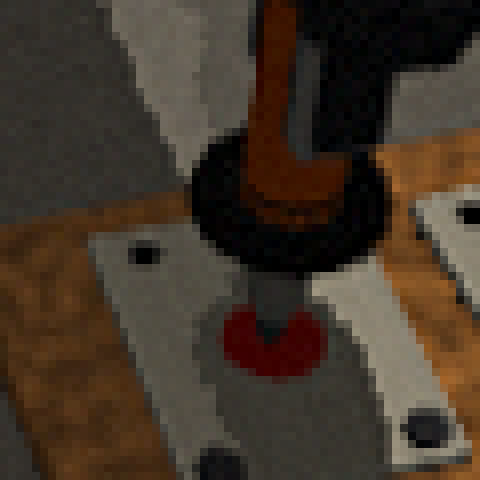

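The force dipped after about 9 N, then rose to about 12 N net near 13 mm of travel. The fingers and guard moved together, so there was no slip. The spring has snapped and the nose is on its hard stop. I'll lift and go back.

{"name": "servo_tool", "arguments": {"series": [[[0, 0, 0], [0, 0, 1.5], 0.8], [[0, 0, 0], [0, 0, 4], 0.8], [[0, 0, 0], [0, 0, 7], 0.8], [[0, 0, 0], [0, 0, 10], 0.8], [[0, 0, 0], [0, 0, 13], 0.8], [[0, 0, 0], [0, 0, 16.2], 0.8], [[0, 0, 0], [0, 0, 16.2], 0.8]]}}

```text
clock: 14.32
eef_pos: [526.5, 139.7, 234.8]
tool_rot: [0.001, 0.691, 0.723, 0.002]
wrist_force: [0.1, 0.5, -2.6]
finger_gap: 22.5
```

{"name": "servo_tool", "arguments": {"series": [[[0, 0, 0], [0.1, -3, 0], 0.8], [[0, 0, 0], [0.4, -8, 0], 0.8], [[0, 0, 0], [0.6, -13.5, 0], 0.8], [[0, 0, 0], [0.9, -19, 0], 0.8], [[0, 0, 0], [1.1, -24.5, 0], 0.8], [[0, 0, 0], [1.4, -30, 0], 0.8], [[0, 0, 0], [1.6, -35.5, 0], 0.8], [[0, 0, 0], [1.9, -39, 0], 0.8]]}}

```text
clock: 15.32
eef_pos: [542.2, -253.4, 230.8]
tool_rot: [-0.002, 0.692, 0.722, -0.002]
wrist_force: [-0.1, 1.2, -1.7]
finger_gap: 22.8
```

{"name": "servo_tool", "arguments": {"series": [[[0, 0, 0], [0, -1.5, 0], 0.8], [[0, 0, 0], [0, -2.2, 0], 0.8], [[0, 0, 0], [0, -2.2, 0], 0.8], [[0, 0, 0], [0, -2.2, -2], 0.8], [[0, 0, 0], [0, -2.2, -4], 0.8], [[0, 0, 0], [0, -2.2, -6], 0.8], [[0, 0, 0], [0, -2.2, -6], 0.8], [[0, 0, 0], [0, -2.2, -6], 0.8]]}}

```text
clock: 16.32
eef_pos: [545.4, -271.5, 174.0]
tool_rot: [0.001, 0.69, 0.724, 0.0]
wrist_force: [-0.2, -0.3, -1.6]
finger_gap: 22.5
```

Run:
```python
from h import *
S=arm.capture("scene");T=arm.capture("top")
cv2.imwrite("pics/b1.png",np.hstack([cv2.resize(S["color"][130:250,50:170,::-1],(400,400),interpolation=3),cv2.resize(T["color"][130:250,370:490,::-1],(400,400),interpolation=3)]))
R=arm.read_state(); print(R["clock"],R["eef_pos"],R["finger_gap"],R["wrist_force"],R["tool_rot"])
for z in(98,105,112):print((proj(S,[545,-272,z])-[50,130])*3.333)
```

```text
16.425 [ 545.36772501 -272.23991567  174.34030381] 22.92369384447932 [-0.58683654 -0.45496812 -2.26940877] [1.04107737e-03 6.90350391e-01 7.23474301e-01 4.35498634e-04]
[215.21173831 278.1317162 ]
[210.63534283 268.90737939]
[205.98882516 259.53799009]
```

View pics/b1.png

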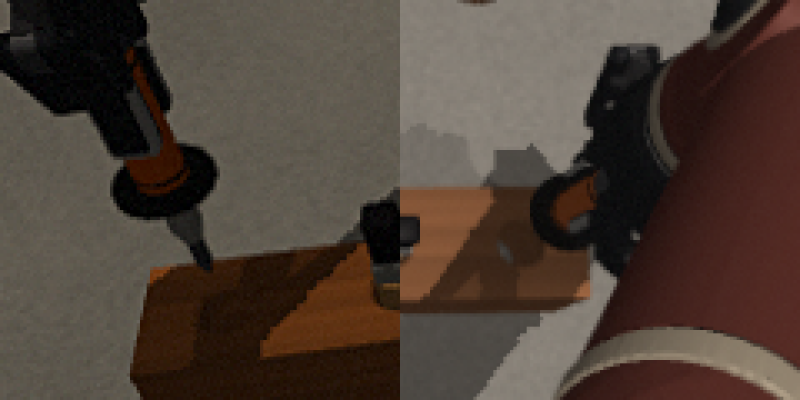

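{"name": "servo_tool", "arguments": {"series": [[[0, 0, 0], [0, 0.05, -2], 0.8], [[0, 0, 0], [0, 0.05, -4], 0.8], [[0, 0, 0], [0, 0.05, -6], 0.8], [[0, 0, 0], [0, 0.05, -7.5], 0.8], [[0, 0, 0], [0, 0.05, -8.6], 0.8], [[0, 0, 0], [0, 0.05, -8.8], 0.8], [[0, 0, 0], [0, 0.05, -8.8], 0.8]]}}

```text
clock: 17.3
eef_pos: [544.9, -272.1, 85.5]
tool_rot: [0.0, 0.691, 0.723, 0.0]
wrist_force: [-0.6, -0.3, -1.4]
finger_gap: 22.8
```

Run:
```python
from h import *
S=arm.capture("scene");T=arm.capture("top")
cv2.imwrite("pics/b2.png",np.hstack([cv2.resize(S["color"][150:250,60:160,::-1],(400,400),interpolation=3),cv2.resize(T["color"][150:250,370:470,::-1],(400,400),interpolation=3)]))
R=arm.read_state(); print(R["clock"],R["eef_pos"],R["finger_gap"],R["wrist_force"],R["tool_rot"])
```

```text
17.4 [ 545.03208155 -272.17995133   85.82796082] 22.598673527088053 [-0.44357158 -0.83989713 -2.23674494] [7.17984536e-04 6.90647275e-01 7.23191389e-01 1.99098287e-04]
```

View pics/b2.png

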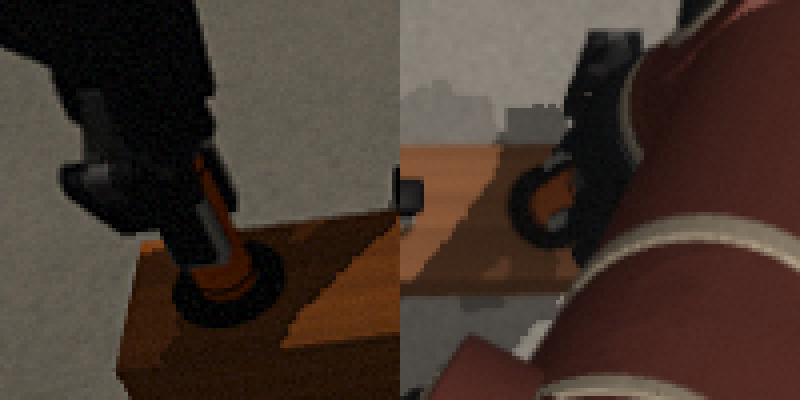

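The guard is about 2 mm above the block and the punch is in its socket. I'll lower until the force shows the guard seated.

{"name": "servo_tool", "arguments": {"series": [[[0, 0, 0], [0, 0, -0.15], 0.8], [[0, 0, 0], [0, 0, -0.25], 0.8], [[0, 0, 0], [0, 0, -0.25], 0.8]]}}

```text
clock: 17.77
eef_pos: [544.7, -272.0, 83.3]
tool_rot: [0.0, 0.691, 0.723, 0.0]
wrist_force: [-1.4, 1.1, 2.9]
finger_gap: 22.7
```

Seated: the z force went from -2 to +2.9 N at the same height as the grasp. I'll release and retreat.

{"name": "servo_tool", "arguments": {"series": [[[0, 0, 0], [0, 0, 0], 0.6], [[0, 0, 0], [0, 0, 0], 0.3], [[0, 0, 0], [0, 0, 0], 0], [[0, 0, 0], [0, 0, 0], 0], [[0, 0, 0], [0, 0, 0], 0], [[0, 0, 0], [0, 0, 0], 0], [[0, 0, 0], [0, 0, 0], 0], [[0, 0, 0], [0, 0, 0], 0]]}}

```text
clock: 18.77
eef_pos: [544.5, -271.8, 82.6]
tool_rot: [-0.0, 0.691, 0.723, -0.0]
wrist_force: [0.7, -1.1, -0.1]
finger_gap: 85.4
```

{"name": "servo_tool", "arguments": {"series": [[[0, 0, 0], [0, 0, 1.5], 0], [[0, 0, 0], [0, 0, 4], 0], [[0, 0, 0], [0, 0, 7], 0], [[0, 0, 0], [0, 0, 10], 0], [[0, 0, 0], [0, 0, 13], 0], [[0, 0, 0], [0, 0, 16], 0], [[0, 0, 0], [0, 0, 16], 0], [[0, 0, 0], [0, 0, 16], 0]]}}

```text
clock: 19.77
eef_pos: [544.1, -271.5, 242.5]
tool_rot: [-0.0, 0.691, 0.723, 0.0]
wrist_force: [-0.2, 0.8, -0.5]
finger_gap: 85.4
```

Run:
```python
from h import *
S=arm.capture("scene");T=arm.capture("top")
cv2.imwrite("pics/b3.png",np.hstack([cv2.resize(S["color"][175:250,80:155,::-1],(400,400),interpolation=3),cv2.resize(T["color"][165:240,370:445,::-1],(400,400),interpolation=3)]))
R=arm.read_state(); print(R["clock"],R["eef_pos"],R["finger_gap"],R["wrist_force"])
```

```text
19.875 [ 543.87118145 -271.29776907  241.55449891] 85.2476269303139 [-0.40115491  1.107998    0.19705058]
```

View pics/b3.png

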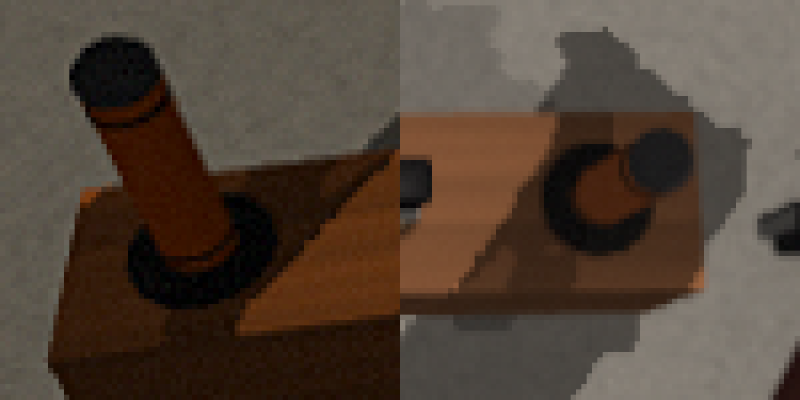

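The punch looks the same as at the start: cap at zoom (115,72) and guard at (203,250), upright in its socket with the gripper clear. I'll hand it in.

```bash
python3 -c "
from plant import arm
print(arm.job_done())"
```

```text
the job is handed in; nothing more can be done
None
```

I took the punch out, snapped it once on the red dot, put it back in its own socket and let go. The job was handed in at about 20 s of the 54 s allowed, and no verdict is reported.

**Snap:** I pressed at about (526, 140), with the dot measured at (526.3, 139.6). The wrist force reached about 9 N net, dropped, then rose to about 12 N net after 13 mm of travel. I read that as the spring snapping and the nose reaching its hard stop. This is inferred from force and travel, because the nose joint can't be read directly. The pictures showed no slip in the grip.

**Put back:** The force showed the guard seated at the same height as when I picked it up. The last pictures show the punch upright with its guard on the block, as at the start, with the jaws open and about 16 cm above where it was gripped.

**Disagreements:**
- **Fingertip height:** The camera put the fingertips about 33–36 mm higher than the reported TCP and the stated tool geometry imply. I set the grasp height by the pictures, and vertical moves after that relative to the grasp height.
- **Cap height:** The camera put the cap top at 160 mm where 167 was expected, probably calibration error.

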